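Pull the blue ink tray forward with the hook

TASK

Pick up the orange-handled hook from its black mat, drop its prong into the steel ring of the blue ink tray and drag that tray straight out until the front wall of the tray stands over the white band painted across the rack. Then unhook, and set the hook back upright on its mat. Do not touch the trays with the gripper, and leave the red and yellow trays, the label roll and the ink bottle where they are.

Things in the scene. Friction and masses are not known exactly. Their poses are not given: they have to be found in the camera images.
- hook_grip (a point): Hook tool (180 g), this point at the centre of its orange block handle, 80 (x) x 26 (y) x 44 mm high, standing on its underside. A steel rod 8 mm thick, axis 16 mm above this point, runs forward (+x), then bends down into a straight prong 8 mm thick: its axis is 100 mm ahead (+x) of this point, its end 22 mm below, level with the handle's underside. z up. Grasp across y from above.
- blue_ring (a point): Centre of the blue tray's flat, level steel pull ring: hole 31 mm, outside 45 mm, bar 7 mm thick, hole axis z (up). x points into the tray. The loose tray (130 x 80 x 36 mm, 0.3-0.55 kg) has its front wall's outside 24 mm behind the ring centre (+x), its underside 28 mm below; about 6 mm side play in its lane. Like red and yellow trays stand in the other lanes, in any order.
- rack: Fixed grey rack; its deck, 20 mm high, holds 3 trays in lanes 100 mm apart. Origin on the bench under the middle of the lanes' front mouth; x points back, so trays slide out along -x. Bare deck to x = -120 mm; across it a white band 30 mm wide, centred on x = -85 mm, over which the tray's front wall must stand. Clear cover behind x = 80 mm, 114 mm high; lane walls behind x = 10 mm.
- mat: Fixed black rubber mat, 220 (x) x 140 (y) mm, 10 mm thick, on the bench beside the rack, left or right; the hook starts on it. Origin under its centre.
- red_ring (a point): Centre of the pull ring of the red tray (to be left alone), as for the blue one.
- yellow_ring (a point): Centre of the pull ring of the yellow tray (to be left alone), as for the blue one.
- label_roll: Roll of white labels lying flat, loose, 110 mm across, 50 mm high, on the other side of the rack from the mat; to be left alone. Origin under its centre.
- ink_bottle: Black ink bottle with red cap, loose, 64 mm across, 150 mm high, standing behind the left-hand place; to be left alone. Origin under its centre.
Mind the look-alikes: they are no part of the job. There is more than one size of the part that bears hook_grip; the job needs the middle-sized.

How it is judged (in metres and radians):
On the way, in this order (a step that is already met when the one before it is completed fails the run):
1. the hook's prong is in the blue tray's ring, the tray not yet pulled out (x of blue_ring in the frame of hook_grip between 0.084 and 0.116 m and y of blue_ring in the frame of hook_grip between -0.016 and 0.016 m and z of blue_ring in the frame of hook_grip between -0.022 and 0.02 m and x of blue_ring in the frame of rack above -0.07 m), for 0.1 s.
2. the blue tray's front wall is drawn over the white band (within 20 mm of its middle) with the prong still in its ring (x of blue_ring in the frame of hook_grip between 0.084 and 0.122 m and y of blue_ring in the frame of hook_grip between -0.018 and 0.018 m and z of blue_ring in the frame of hook_grip above -0.022 m and x of blue_ring in the frame of rack between -0.129 and -0.089 m), for 0.1 s.
At the end, for the whole second after the job is handed in: The blue tray stands level on the rack deck with the outside of its front wall within 20 mm of the middle of the white band, and the hook stands upright (within 10 degrees) on its handle on the mat, the middle of the handle over the mat (x of blue_ring in the frame of rack between -0.129 and -0.089 m and height (world z) of blue_ring between 0.042 and 0.054 m and angle between blue_ring's own z axis and vertical below 0.1 rad and x of hook_grip in the frame of mat between -0.11 and 0.11 m and y of hook_grip in the frame of mat between -0.07 and 0.07 m and z of hook_grip in the frame of mat below 0.04 m and angle between hook_grip's own z axis and vertical below 0.17 rad); the robot touches nothing.
It fails at once if the red or yellow tray is moved by more than 15 mm (distance of any of red_ring, yellow_ring from where it was at the start of the episode above 0.015 m).
It fails at once if the label roll or the ink bottle is moved by more than 20 mm (distance of any of label_roll, ink_bottle from where it was at the start of the episode above 0.02 m).
It fails at once if the gripper or arm touches a tray (contact force between any of the fingers, the arm and tray_blue above 0.5 N or contact force between any of the fingers, the arm and tray_red above 0.5 N or contact force between any of the fingers, the arm and tray_yellow above 0.5 N).
It also fails if it takes over 58 s, if anything falls off the work surface, if the arm or the gripper's body presses on something with over 40 N, if the wrist force passes 120 N, or if a joint passes its speed limit or range.

ROBOT

A 6-joint arm with a two-finger parallel gripper is mounted at the origin on the work surface. World frame = base frame: x ahead of the robot, y to its left, z up, the work surface at z = 0. Lengths are in mm, angles in rad, forces in N, time in s.
With the tool pointing down it reaches from about 275 to 825 mm from the base axis. Payload 5.2 kg.
Tool frame: the origin (TCP) lies at the very end of the fingers, on their centre line; the grasp point (between the pads) lies 19 mm behind it; z points along the fingers, y is the line along which they close (so a half turn about z gives the same grasp; the last joint's range is limited). The gripper opens to 93 mm and grips with 3 to 60 N. Pads are 15 mm wide; open, the fingers measure 128 mm over their backs; the gripper's body (75 mm by 188 mm) begins 65 mm behind the grasp point.
Start: joints at [-1.456, 0.259, 1.535, -0, 1.348, -0.203], TCP at [171.884, -522.457, 218.653] pointing down, gripper open.
Joint ranges: [-3.14, 3.14], [-0.91, 2.08], [0.19, 2.58], [-1.22, 4.36], [0.22, 2.71], [-3.12, 3.12]. Speed limits (rad/s): [2.57, 2.57, 3.14, 3.14, 3.14, 3.14].

INTERFACE

Orientations are given as a unit quaternion [w, x, y, z].
In Python, from station import env gives the robot as it stands.
- The arm moves only by the shell command python3 -m jog 'ROWS'. ROWS is JSON, a list of rows, each an object of numbers: "dx", "dy", "dz": the shift along the world's x, y, z in mm; "rx", "ry", "rz": the turn, a rotation vector about the world's x, y, z in rad; "hand": the finger opening in mm, from 0 to 93. A call has 1 to 12 rows; each row is the pose to reach, as a shift and turn from the pose commanded when the call began; what a row does not reach only later rows make up. A row lasts 1/10 s, in which the tool goes at most 50 mm and 8.59 degrees, less where a joint would pass 70% of its speed; a pose out of reach is approached as far as the arm can. A call with a gripper value outside its range is refused whole. The fingers move at their own pace and stop on an object; the grip force is fixed at half the most. Time passes only in rows, so rows that repeat a pose let the fingers close. It gives the time, the measured TCP pose, the force, the opening and the grip force at its end, in the units of the state.
- env.read_state(): the state, without advancing time (a new reading comes with each control period).
- env.capture(name): name is "scene" or "top" or "wrist"; returns the picture (384x512x3 uint8, red, green, blue); there is no depth.
- env.get_calibration(name): a dict with "K" (3x3 intrinsics, pixels), "k1" (the pictures are not rectified: a ray, as slopes to the right and down, at radius r is drawn at 1 + k1 r^2 times it, then the intrinsics apply), "R" (3x3) and "t" (3): a world point X has camera coordinates R X + t. Camera axes: x right, y down, z forward; pixel columns grow to the right and rows downward; lengths in mm; the calibration is good to about 2 mm. A picture is of the moment at which its call begins: read the wrist's pose just before it. get_calibration takes no time and is no camera call; for the wrist camera it gives the pose at the moment of the call.
- env.sign_off(): hands the job in; it is judged then, once.
The state is a dict: "time": time; "joints": joint angles; "dq": joint speeds; "joint_torque": joint torques, N m; "eef_pos": TCP position; "orientation": TCP orientation; "ft_force": force on the tool from outside, world axes, zero at the start; "ft_torque": the same for the moment, N m; "grip_width": opening from 0.0 (shut) to 1.0 (fully open); "finger_force": force on a finger pad.
Only numpy, scipy, OpenCV 4.12 (cv2) and the standard library are available. Lean on these libraries where they do the work, as an engineer would, in place of code of your own. Each camera call takes 0.05 s, during which the arm holds its last target. There are 200 camera calls.

## Working session

There is one attempt and no reset: what is moved stays moved. The work goes in short steps, Python scripts to look and compute and a shell command to move; the robot and the scene stay as the last step left them, time stands still between calls to the robot, and variables do not carry over. Pictures are saved under pics/ and viewed, at most 10 in all, crops included, and the job is handed in when it is done.

```bash
mkdir -p pics; cat > h.py <<'E'
import numpy as np,cv2
from station import env
def cap(n,name):
    c=env.get_calibration(n);im=env.capture(n);cv2.imwrite(f'pics/{name}.png',im[:,:,::-1]);return c,im
def ray(c,u,v):
    K=np.array(c['K']);R=np.array(c['R']);t=np.array(c['t']).ravel()
    x=(u-K[0,2])/K[0,0];y=(v-K[1,2])/K[1,1];d=np.hypot(x,y);r=d
    for _ in range(30): r=d/(1+c['k1']*r*r)
    s=r/d if d>0 else 1
    return -R.T@t, R.T@np.array([x*s,y*s,1])
def at(c,u,v,z):
    o,d=ray(c,u,v);return (o+d*(z-o[2])/d[2]).round(1)
def proj(c,X):
    K=np.array(c['K']);p=np.array(c['R'])@np.array(X)+np.array(c['t']).ravel();x,y=p[0]/p[2],p[1]/p[2];s=1+c['k1']*(x*x+y*y)
    return np.array([K[0,0]*x*s+K[0,2],K[1,1]*y*s+K[1,2]]).round(1)
E
python3 - <<'E'
from h import *
c,a=cap('top','top');c2,b=cap('scene','scene')
cv2.imwrite('pics/top2.png',cv2.resize(a[:,:,::-1],(800,600),interpolation=2))
cv2.imwrite('pics/scene2.png',cv2.resize(b[:,:,::-1],(800,600),interpolation=2))
for k in (c,c2): print(at(k,256,192,0),at(k,100,192,0),at(k,256,300,0),-np.array(k['R']).T@np.array(k['t']).ravel())
E
```

```text
[521.5  78.6   0. ] [519.  528.2   0. ] [217.3  77.9   0. ] [ 332.29459936  108.07764996 1236.35899572]
[478.6  83.2   0. ] [ 799.5 -314.8    0. ] [772.2 325.5   0. ] [1110.86590678  617.87511892  849.01973642]
```

View pics/top2.png

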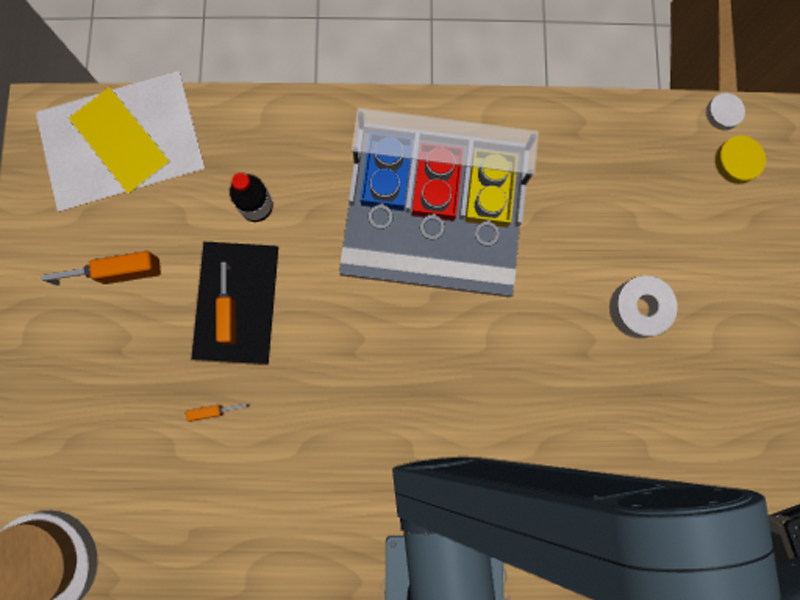

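View pics/scene2.png

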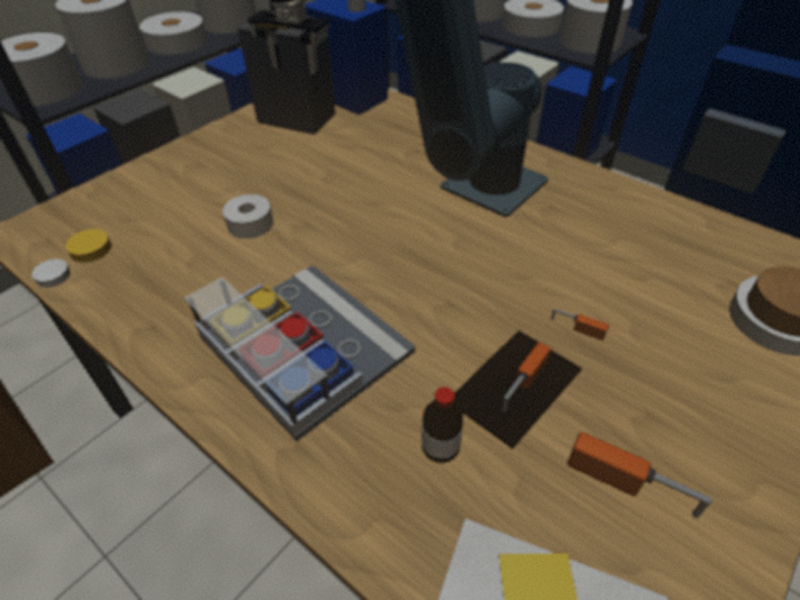

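Top view (800×600) shows three orange hooks: a large one at (123,267) off the mat, one on the black mat at (225,305), and a small one at (203,412). The one on the mat fits, as it is middle-sized and on its mat. The trays are blue, red and yellow from the left, with their rings at (380,217), (432,227) and (487,234). The bottle is at (250,195), behind the mat. I'll confirm in one enlarged crop.

```bash
python3 - <<'E'
from h import *
a=cv2.imread('pics/top.png')
cv2.imwrite('pics/crop.png',cv2.resize(a[100:240,115:255],(600,600)[::1],interpolation=2))
# big crop covers u 115..255, v 100..240, scale 600/140
E
```

```text
(no output)
```

View pics/crop.png

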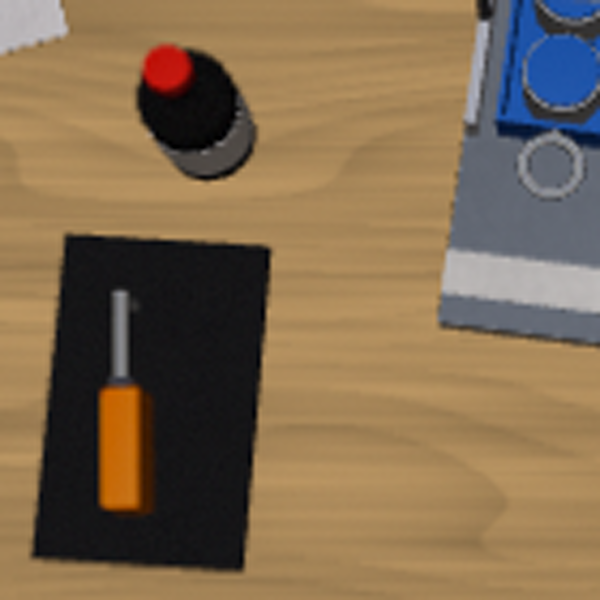

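The crop shows the hook on the mat: handle top at (99–140, 386–511), rod tip at (121,291). The blue ring is at (551,165). I'll convert these and check the sizes.

```bash
python3 - <<'E'
from h import *
c=env.get_calibration('top')
f=lambda u,v,z:at(c,115+(u+.5)*140/600-.5,100+(v+.5)*140/600-.5,z)
g=lambda u,v,z:at(c,(u+.5)*.64-.5,(v+.5)*.64-.5,z)
P={n:f(*p) for n,p in dict(hFL=(100,387,54),hFR=(139,386,54),hBR=(140,511,54),hBL=(99,511,54),tip=(121,291,52),ring=(551,165,51),mFL=(66,235,10),mFR=(270,247,10),mBR=(243,570,10),mBL=(34,556,10),rackL=(440,325,20),cap=(168,70,150)).items()}
P['rackR']=g(513,296,20);P['bandL']=g(345,248,20);P['bandR']=g(515,268,20);P['red']=g(432,227,51);P['yel']=g(487,234,51);P['roll']=g(647,306,50)
P['coverFL']=g(354,152,114);P['coverFR']=g(533,180,114)
for k,v in P.items(): print(k,v)
n=lambda a,b:np.linalg.norm(P[a]-P[b]).round(1)
hc=(P['hFL']+P['hFR']+P['hBL']+P['hBR'])/4
print('handle',hc,n('hFL','hBL'),n('hFL','hFR'),'tipdist',np.linalg.norm(P['tip']-hc),'mat',n('mFL','mBL'),n('mFL','mFR'),(P['mFL']+P['mFR']+P['mBL']+P['mBR'])/4)
y=lambda a,b:np.degrees(np.arctan2(*(P[b]-P[a])[[1,0]])).round(2)
print('hook yaw',y('hBL','hFL'),y('hBR','hFR'),'mat',y('mBL','mFL'),y('mBR','mFR'),'rack',y('rackR','rackL')-90,y('bandR','bandL')-90, y('yel','ring')-90)
print(env.read_state()['orientation'])
E
```

```text
hFL [517.2 404.9  54. ]
hFR [518.  379.8  54. ]
hBR [437.6 376.   54. ]
hBL [437.4 402.2  54. ]
tip [580.6 394.5  52. ]
ring [666.9 116.1  51. ]
mFL [627.9 443.6  10. ]
mFR [620.2 305.4  10. ]
mBR [403.1 316.8  10. ]
mBL [411.3 454.9  10. ]
rackL [565.5 189.3  20. ]
cap [697.2 348.3 150. ]
rackR [ 527.5 -126.6   20. ]
bandL [614.8 180.5  20. ]
bandR [ 579.6 -131.5   20. ]
red [647.4  22.9  51. ]
yel [635.3 -76.2  51. ]
roll [ 506.  -362.9   50. ]
coverFL [763.7 162.  114. ]
coverFR [ 716.3 -148.5  114. ]
handle [477.55  390.725  54.   ] 79.8 25.1 tipdist 103.13851426601032 mat 216.9 138.4 [515.625 380.175  10.   ]
hook yaw 1.94 2.71 mat -2.99 -3.01 rack -6.859999999999999 -6.439999999999998 -9.329999999999998
[-8.29167323e-04  9.87402989e-01  1.58223417e-01  9.21961722e-06]
```

Sizes agree with the description: handle 80×25, mat 217×138, prong at about 103, and the blue ring sits on its lane at rack x ≈ -10. Hook yaw is about 2.3° and rack yaw about -6.8°. Moving toward the hook.

```bash
python3 -m jog '[{"dx":278,"dy":472,"rz":-0.277},{"dx":278,"dy":472,"rz":-0.277},{"dx":278,"dy":472,"rz":-0.277},{"dx":278,"dy":472,"rz":-0.277},{"dx":278,"dy":472,"rz":-0.277},{"dx":278,"dy":472,"rz":-0.277},{"dx":278,"dy":472,"rz":-0.277},{"dx":278,"dy":472,"rz":-0.277},{"dx":278,"dy":472,"rz":-0.277},{"dx":278,"dy":472,"rz":-0.277},{"dx":278,"dy":472,"rz":-0.277},{"dx":278,"dy":472,"rz":-0.277}]'
```

```text
invalid input at $[0]: expected keys dx, dy, dz, rx, ry, rz, hand
```

```bash
python3 -m jog '[{"dx":278,"dy":472,"dz":0,"rx":0,"ry":0,"rz":-0.277,"hand":93},{"dx":278,"dy":472,"dz":0,"rx":0,"ry":0,"rz":-0.277,"hand":93},{"dx":278,"dy":472,"dz":0,"rx":0,"ry":0,"rz":-0.277,"hand":93},{"dx":278,"dy":472,"dz":0,"rx":0,"ry":0,"rz":-0.277,"hand":93},{"dx":278,"dy":472,"dz":0,"rx":0,"ry":0,"rz":-0.277,"hand":93},{"dx":278,"dy":472,"dz":0,"rx":0,"ry":0,"rz":-0.277,"hand":93},{"dx":278,"dy":472,"dz":0,"rx":0,"ry":0,"rz":-0.277,"hand":93},{"dx":278,"dy":472,"dz":0,"rx":0,"ry":0,"rz":-0.277,"hand":93},{"dx":278,"dy":472,"dz":0,"rx":0,"ry":0,"rz":-0.277,"hand":93},{"dx":278,"dy":472,"dz":0,"rx":0,"ry":0,"rz":-0.277,"hand":93},{"dx":278,"dy":472,"dz":0,"rx":0,"ry":0,"rz":-0.277,"hand":93},{"dx":278,"dy":472,"dz":0,"rx":0,"ry":0,"rz":-0.277,"hand":93}]'
```

```text
time: 1.3
eef_pos: [451.4, -45.3, 218.4]
orientation: [-0.001, 1.0, 0.024, 0.0]
ft_force: [0.7, -1.0, -0.3]
grip_width: 1.0
finger_force: 0.0
```

```bash
python3 -m jog '[{"dx":28,"dy":441,"dz":0,"rx":0,"ry":0,"rz":0,"hand":93},{"dx":28,"dy":441,"dz":0,"rx":0,"ry":0,"rz":0,"hand":93},{"dx":28,"dy":441,"dz":0,"rx":0,"ry":0,"rz":0,"hand":93},{"dx":28,"dy":441,"dz":0,"rx":0,"ry":0,"rz":0,"hand":93},{"dx":28,"dy":441,"dz":0,"rx":0,"ry":0,"rz":0,"hand":93},{"dx":28,"dy":441,"dz":0,"rx":0,"ry":0,"rz":0,"hand":93},{"dx":28,"dy":441,"dz":0,"rx":0,"ry":0,"rz":0,"hand":93},{"dx":28,"dy":441,"dz":0,"rx":0,"ry":0,"rz":0,"hand":93},{"dx":28,"dy":441,"dz":0,"rx":0,"ry":0,"rz":0,"hand":93},{"dx":28,"dy":441,"dz":0,"rx":0,"ry":0,"rz":0,"hand":93},{"dx":28,"dy":441,"dz":0,"rx":0,"ry":0,"rz":0,"hand":93},{"dx":28,"dy":441,"dz":0,"rx":0,"ry":0,"rz":0,"hand":93}]'
python3 - <<'E'
from h import *
c,a=cap('wrist','w1');print(env.read_state()['eef_pos'],env.read_state()['joints'])
o=np.array([477.5,390.7,54.]);t=np.radians(2.3);X=np.array([np.cos(t),np.sin(t),0]);Y=np.array([-X[1],X[0],0])
for p in [o+40*X+13*Y,o+40*X-13*Y,o-40*X-13*Y,o-40*X+13*Y,o+104*X-[0,0,2]]: print(p.round(),proj(c,p))
cv2.imwrite('pics/w1b.png',cv2.resize(a[:,:,::-1],(800,600),interpolation=2))
E
```

```text
time: 2.5
eef_pos: [478.0, 388.9, 218.3]
orientation: [0.001, 1.0, 0.02, -0.0]
ft_force: [0.4, -0.2, 0.0]
grip_width: 1.0
finger_force: 0.0
[478.17352824 388.73952309 218.58509002] [ 5.02119474e-01  3.78366700e-01  1.36602703e+00 -5.04289013e-04
  1.39792216e+00  2.03390301e+00]
[517. 405.  54.] [241.6 129.4]
[518. 379.  54.] [267.3 129.4]
[438. 376.  54.] [266.6 203.9]
[437. 402.  54.] [242.6 203.9]
[581. 395.  52.] [254.3  62.7]
```

View pics/w1b.png

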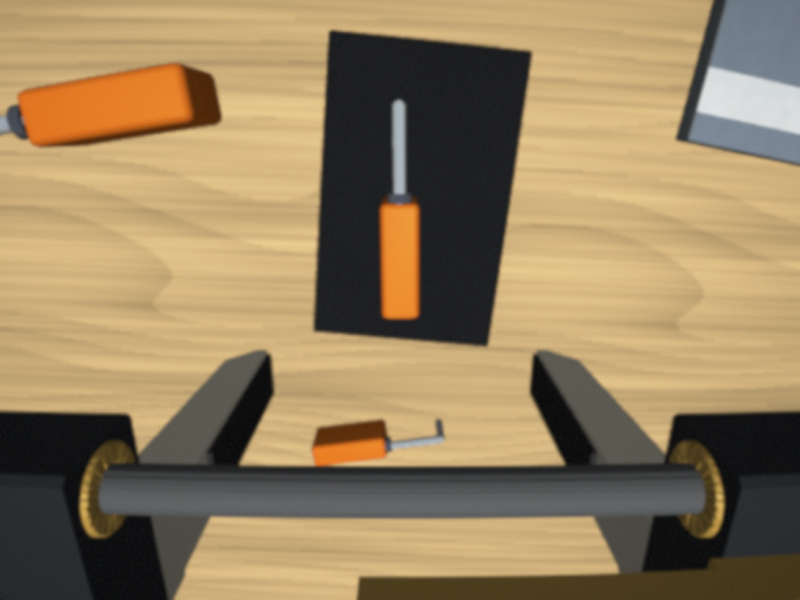

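The wrist view shows the hook handle at (381–420, 200–318), within about 1.5 mm of prediction and aligned with the fingers. Descending.

```bash
python3 -m jog '[{"dx":0,"dy":-1,"dz":-50,"rx":0,"ry":0,"rz":0,"hand":93},{"dx":0,"dy":-1,"dz":-100,"rx":0,"ry":0,"rz":0,"hand":93},{"dx":0,"dy":-1,"dz":-140,"rx":0,"ry":0,"rz":0,"hand":93},{"dx":0,"dy":-1,"dz":-170,"rx":0,"ry":0,"rz":0,"hand":93},{"dx":0,"dy":-1,"dz":-190,"rx":0,"ry":0,"rz":0,"hand":93},{"dx":0,"dy":-1,"dz":-200,"rx":0,"ry":0,"rz":0,"hand":93},{"dx":0,"dy":-1,"dz":-200,"rx":0,"ry":0,"rz":0,"hand":93},{"dx":0,"dy":-1,"dz":-200,"rx":0,"ry":0,"rz":0,"hand":93}]'
python3 -m jog '[{"dx":0,"dy":0,"dz":0,"rx":0,"ry":0,"rz":0,"hand":15},{"dx":0,"dy":0,"dz":0,"rx":0,"ry":0,"rz":0,"hand":15},{"dx":0,"dy":0,"dz":0,"rx":0,"ry":0,"rz":0,"hand":15},{"dx":0,"dy":0,"dz":0,"rx":0,"ry":0,"rz":0,"hand":15},{"dx":0,"dy":0,"dz":0,"rx":0,"ry":0,"rz":0,"hand":15},{"dx":0,"dy":0,"dz":0,"rx":0,"ry":0,"rz":0,"hand":15},{"dx":0,"dy":0,"dz":0,"rx":0,"ry":0,"rz":0,"hand":15},{"dx":0,"dy":0,"dz":0,"rx":0,"ry":0,"rz":0,"hand":15},{"dx":0,"dy":0,"dz":0,"rx":0,"ry":0,"rz":0,"hand":15},{"dx":0,"dy":0,"dz":0,"rx":0,"ry":0,"rz":0,"hand":15},{"dx":0,"dy":0,"dz":0,"rx":0,"ry":0,"rz":0,"hand":15},{"dx":0,"dy":0,"dz":0,"rx":0,"ry":0,"rz":0,"hand":15}]'
```

```text
time: 3.35
eef_pos: [478.9, 389.3, 19.9]
orientation: [-0.0, 1.0, 0.02, 0.001]
ft_force: [-0.6, -0.0, 0.5]
grip_width: 1.0
finger_force: 0.0
time: 4.55
eef_pos: [477.9, 389.6, 18.6]
orientation: [-0.0, 1.0, 0.02, -0.0]
ft_force: [-0.2, 1.4, -0.9]
grip_width: 0.275
finger_force: 30.0
```

Gripped at 25.6 mm. Lifting, then moving above the blue ring and turning to the rack heading.

```bash
python3 -m jog '[{"dx":0,"dy":0,"dz":25,"rx":0,"ry":0,"rz":0,"hand":15},{"dx":0,"dy":0,"dz":60,"rx":0,"ry":0,"rz":0,"hand":15},{"dx":0,"dy":0,"dz":100,"rx":0,"ry":0,"rz":0,"hand":15},{"dx":0,"dy":-30,"dz":110,"rx":0,"ry":0,"rz":-0.02,"hand":15},{"dx":20,"dy":-70,"dz":110,"rx":0,"ry":0,"rz":-0.05,"hand":15},{"dx":35,"dy":-110,"dz":110,"rx":0,"ry":0,"rz":-0.08,"hand":15},{"dx":50,"dy":-150,"dz":110,"rx":0,"ry":0,"rz":-0.11,"hand":15},{"dx":65,"dy":-190,"dz":110,"rx":0,"ry":0,"rz":-0.14,"hand":15},{"dx":80,"dy":-230,"dz":110,"rx":0,"ry":0,"rz":-0.159,"hand":15},{"dx":90,"dy":-255,"dz":110,"rx":0,"ry":0,"rz":-0.159,"hand":15},{"dx":90,"dy":-262,"dz":110,"rx":0,"ry":0,"rz":-0.159,"hand":15},{"dx":90,"dy":-262,"dz":110,"rx":0,"ry":0,"rz":-0.159,"hand":15}]'
python3 -m jog '[{"dx":0,"dy":0,"dz":-25,"rx":0,"ry":0,"rz":0,"hand":15},{"dx":0,"dy":0,"dz":-45,"rx":0,"ry":0,"rz":0,"hand":15},{"dx":0,"dy":0,"dz":-45,"rx":0,"ry":0,"rz":0,"hand":15},{"dx":0,"dy":0,"dz":-45,"rx":0,"ry":0,"rz":0,"hand":15}]'
python3 - <<'E'
from h import *
c,a=cap('wrist','w2');s=env.read_state();e=np.array(s['eef_pos']);print(e,s['orientation'])
q=s['orientation'];t=2*np.arctan2(q[2],q[1]);X=np.array([np.cos(t),np.sin(t),0])
print('yaw',np.degrees(t),'prong',e+100*X,'px x1.5625: prong end',proj(c,e+100*X+[0,0,13.4-22])*1.5625,'bend top',proj(c,e+100*X+[0,0,13.4+20])*1.5625,'ring',proj(c,[667,116,51])*1.5625)
cv2.imwrite('pics/w2b.png',cv2.resize(a[:,:,::-1],(800,600),interpolation=2))
E
```

```text
time: 5.75
eef_pos: [567.5, 126.6, 128.2]
orientation: [-0.0, 0.998, -0.06, -0.001]
ft_force: [-0.8, -0.6, -2.1]
grip_width: 0.28
finger_force: 30.0
time: 6.15
eef_pos: [567.2, 128.8, 83.7]
orientation: [-0.0, 0.998, -0.058, -0.001]
ft_force: [-0.3, 0.5, -1.6]
grip_width: 0.277
finger_force: 30.0
[567.99646158 128.63363687  84.42591562] [-1.44919701e-04  9.98292740e-01 -5.84077471e-02  3.45952267e-04]
yaw -6.696846629168786 prong [667.3141685  116.97202926  84.42591562] px x1.5625: prong end [400.46875  70.46875] bend top [400.3125   48.59375] ring [403.28125  79.53125]
```

View pics/w2b.png

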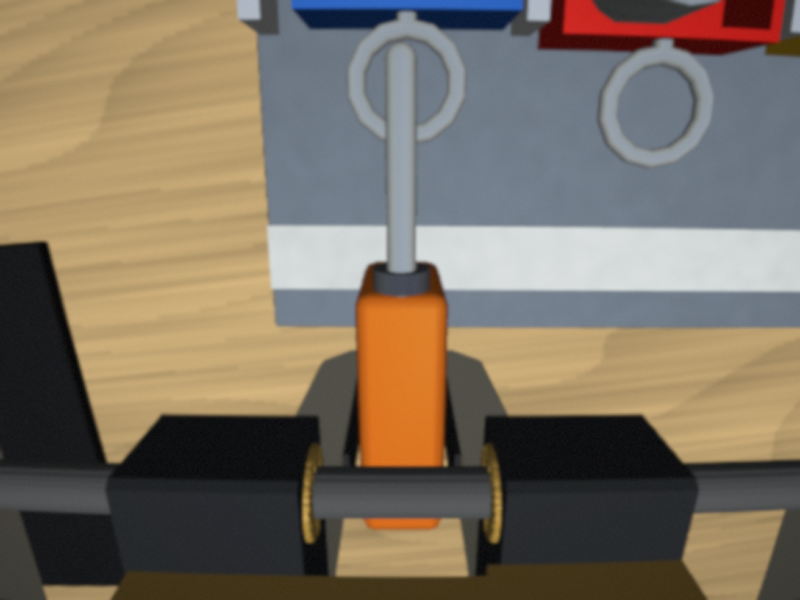

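The wrist view has the ring at (407,80) and the rod at column 400, so the ring is about 2.5 mm to the right, well inside the hole slack. Correcting by that and lowering the prong in.

```bash
python3 -m jog '[{"dx":0,"dy":-2.5,"dz":0,"rx":0,"ry":0,"rz":0,"hand":15},{"dx":0,"dy":-2.5,"dz":-10,"rx":0,"ry":0,"rz":0,"hand":15},{"dx":0,"dy":-2.5,"dz":-20,"rx":0,"ry":0,"rz":0,"hand":15},{"dx":0,"dy":-2.5,"dz":-30,"rx":0,"ry":0,"rz":0,"hand":15},{"dx":0,"dy":-2.5,"dz":-40,"rx":0,"ry":0,"rz":0,"hand":15},{"dx":0,"dy":-2.5,"dz":-47,"rx":0,"ry":0,"rz":0,"hand":15},{"dx":0,"dy":-2.5,"dz":-47,"rx":0,"ry":0,"rz":0,"hand":15},{"dx":0,"dy":-2.5,"dz":-47,"rx":0,"ry":0,"rz":0,"hand":15},{"dx":0,"dy":-2.5,"dz":-47,"rx":0,"ry":0,"rz":0,"hand":15}]'
python3 - <<'E'
from h import *
c,a=cap('wrist','w3')
cv2.imwrite('pics/w3b.png',cv2.resize(a[:,:,::-1],(800,600),interpolation=2)[:400])
E
```

```text
time: 7.1
eef_pos: [568.3, 125.0, 37.0]
orientation: [-0.0, 0.998, -0.059, 0.0]
ft_force: [0.2, -0.5, -1.9]
grip_width: 0.277
finger_force: 30.0
```

View pics/w3b.png

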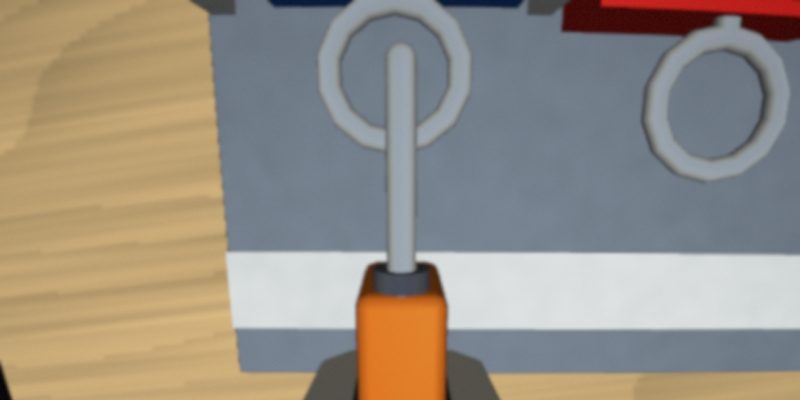

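The prong is inside the ring (ring centre (394,71), rod end at (400,50)) with no contact force. Dragging straight out, about 110 mm including the 11 mm slack.

```bash
python3 -m jog '[{"dx":-4,"dy":0.5,"dz":0,"rx":0,"ry":0,"rz":0,"hand":15},{"dx":-8,"dy":1,"dz":0,"rx":0,"ry":0,"rz":0,"hand":15},{"dx":-12,"dy":1.4,"dz":0,"rx":0,"ry":0,"rz":0,"hand":15},{"dx":-17,"dy":2,"dz":0,"rx":0,"ry":0,"rz":0,"hand":15},{"dx":-23,"dy":2.7,"dz":0,"rx":0,"ry":0,"rz":0,"hand":15},{"dx":-29,"dy":3.4,"dz":0,"rx":0,"ry":0,"rz":0,"hand":15},{"dx":-35,"dy":4.2,"dz":0,"rx":0,"ry":0,"rz":0,"hand":15},{"dx":-41,"dy":4.9,"dz":0,"rx":0,"ry":0,"rz":0,"hand":15},{"dx":-47,"dy":5.6,"dz":0,"rx":0,"ry":0,"rz":0,"hand":15},{"dx":-53,"dy":6.3,"dz":0,"rx":0,"ry":0,"rz":0,"hand":15},{"dx":-59,"dy":7,"dz":0,"rx":0,"ry":0,"rz":0,"hand":15},{"dx":-65,"dy":7.7,"dz":0,"rx":0,"ry":0,"rz":0,"hand":15}]'
python3 -m jog '[{"dx":-6,"dy":0.7,"dz":0,"rx":0,"ry":0,"rz":0,"hand":15},{"dx":-12,"dy":1.4,"dz":0,"rx":0,"ry":0,"rz":0,"hand":15},{"dx":-18,"dy":2.1,"dz":0,"rx":0,"ry":0,"rz":0,"hand":15},{"dx":-24,"dy":2.9,"dz":0,"rx":0,"ry":0,"rz":0,"hand":15},{"dx":-30,"dy":3.6,"dz":0,"rx":0,"ry":0,"rz":0,"hand":15},{"dx":-35,"dy":4.2,"dz":0,"rx":0,"ry":0,"rz":0,"hand":15},{"dx":-39,"dy":4.7,"dz":0,"rx":0,"ry":0,"rz":0,"hand":15},{"dx":-42,"dy":5,"dz":0,"rx":0,"ry":0,"rz":0,"hand":15},{"dx":-44,"dy":5.3,"dz":0,"rx":0,"ry":0,"rz":0,"hand":15},{"dx":-44,"dy":5.3,"dz":0,"rx":0,"ry":0,"rz":0,"hand":15},{"dx":-44,"dy":5.3,"dz":0,"rx":0,"ry":0,"rz":0,"hand":15}]'
python3 - <<'E'
from h import *
c,a=cap('wrist','w4');print(env.read_state()['eef_pos'])
cv2.imwrite('pics/w4b.png',cv2.resize(a[:,:,::-1],(800,600),interpolation=2)[:400])
E
```

```text
time: 8.35
eef_pos: [502.7, 132.8, 36.8]
orientation: [-0.0, 0.998, -0.059, 0.0]
ft_force: [3.6, -0.2, -1.6]
grip_width: 0.275
finger_force: 30.0
time: 9.45
eef_pos: [458.6, 138.1, 36.6]
orientation: [-0.0, 0.998, -0.059, -0.0]
ft_force: [2.8, 0.1, -0.1]
grip_width: 0.279
finger_force: 30.0
[458.61984912 138.1069587   36.56189164]
```

View pics/w4b.png

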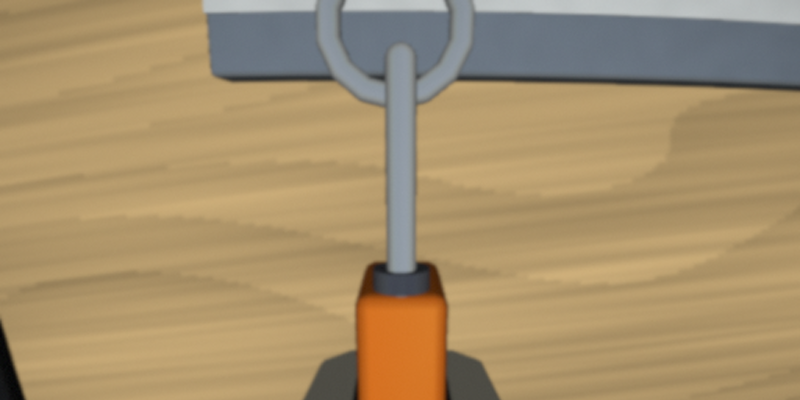

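The ring hangs on the prong and the computed ring x in the rack frame is about -108.5. Advancing 9 mm to unload, then lifting out and returning to the hook's original spot.

```bash
python3 -m jog '[{"dx":3,"dy":-0.4,"dz":0,"rx":0,"ry":0,"rz":0,"hand":15},{"dx":6,"dy":-0.7,"dz":0,"rx":0,"ry":0,"rz":0,"hand":15},{"dx":9,"dy":-1,"dz":0,"rx":0,"ry":0,"rz":0,"hand":15},{"dx":9,"dy":-1,"dz":0,"rx":0,"ry":0,"rz":0,"hand":15},{"dx":9,"dy":-1,"dz":10,"rx":0,"ry":0,"rz":0,"hand":15},{"dx":9,"dy":-1,"dz":20,"rx":0,"ry":0,"rz":0,"hand":15},{"dx":9,"dy":-1,"dz":30,"rx":0,"ry":0,"rz":0,"hand":15},{"dx":9,"dy":-1,"dz":45,"rx":0,"ry":0,"rz":0,"hand":15},{"dx":9,"dy":-1,"dz":70,"rx":0,"ry":0,"rz":0,"hand":15},{"dx":9,"dy":-1,"dz":90,"rx":0,"ry":0,"rz":0,"hand":15},{"dx":9,"dy":-1,"dz":90,"rx":0,"ry":0,"rz":0,"hand":15}]'
python3 -m jog '[{"dx":0,"dy":40,"dz":0,"rx":0,"ry":0,"rz":0.02,"hand":15},{"dx":2,"dy":80,"dz":0,"rx":0,"ry":0,"rz":0.06,"hand":15},{"dx":4,"dy":120,"dz":0,"rx":0,"ry":0,"rz":0.1,"hand":15},{"dx":6,"dy":160,"dz":0,"rx":0,"ry":0,"rz":0.14,"hand":15},{"dx":8,"dy":200,"dz":0,"rx":0,"ry":0,"rz":0.159,"hand":15},{"dx":10,"dy":235,"dz":0,"rx":0,"ry":0,"rz":0.159,"hand":15},{"dx":10,"dy":252,"dz":0,"rx":0,"ry":0,"rz":0.159,"hand":15},{"dx":10,"dy":252,"dz":0,"rx":0,"ry":0,"rz":0.159,"hand":15}]'
python3 - <<'E'
from h import *
c,a=cap('top','t2');print(env.read_state()['eef_pos'])
c2,b=cap('wrist','w5')
cv2.imwrite('pics/t2b.png',np.hstack([cv2.resize(a[60:220,100:340,::-1],(480,320),interpolation=2),cv2.resize(b[:,:,::-1],(320,320))]))
E
```

```text
time: 10.6
eef_pos: [470.1, 137.3, 130.2]
orientation: [-0.0, 0.998, -0.059, 0.003]
ft_force: [0.5, 0.3, -1.4]
grip_width: 0.277
finger_force: 30.0
time: 11.4
eef_pos: [477.1, 390.7, 125.7]
orientation: [0.0, 1.0, 0.022, -0.0]
ft_force: [-0.9, -0.3, -1.3]
grip_width: 0.28
finger_force: 30.0
[477.13323351 389.05851659 125.7023402 ]
```

View pics/t2b.png

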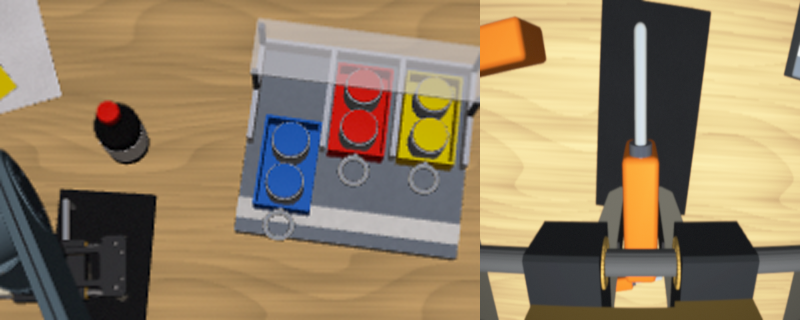

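The top crop shows the blue tray pulled out alone, with its ring at (279,224) and its front wall over the band. The hook hangs straight over the mat. Lowering.

```bash
python3 -m jog '[{"dx":0,"dy":0,"dz":-40,"rx":0,"ry":0,"rz":0,"hand":15},{"dx":0,"dy":0,"dz":-70,"rx":0,"ry":0,"rz":0,"hand":15},{"dx":0,"dy":0,"dz":-88,"rx":0,"ry":0,"rz":0,"hand":15},{"dx":0,"dy":0,"dz":-98,"rx":0,"ry":0,"rz":0,"hand":15},{"dx":0,"dy":0,"dz":-104,"rx":0,"ry":0,"rz":0,"hand":15},{"dx":0,"dy":0,"dz":-107.5,"rx":0,"ry":0,"rz":0,"hand":15},{"dx":0,"dy":0,"dz":-107.5,"rx":0,"ry":0,"rz":0,"hand":15},{"dx":0,"dy":0,"dz":-107.5,"rx":0,"ry":0,"rz":0,"hand":15},{"dx":0,"dy":0,"dz":-107.5,"rx":0,"ry":0,"rz":0,"hand":15}]'
python3 - <<'E'
from h import *
c=env.get_calibration('top');r=at(c,100+(279+.5)/2-.5,60+(224+.5)/2-.5,51);d=r[:2]-[665.7,17.1];print(r,'rack x',d@[.993,-.118],'y',d@[.118,.993])
E
```

```text
time: 12.4
eef_pos: [478.4, 389.4, 20.1]
orientation: [-0.0, 1.0, 0.02, 0.001]
ft_force: [0.3, -0.2, -2.1]
grip_width: 0.277
finger_force: 30.0
[570.4 126.4  51. ] rack x -107.53030000000007 y 97.2895
```

Ring is at rack x ≈ -107.5, which is good. The hook still hangs about 1 mm above the mat, so I'll lower a touch and release.

```bash
python3 -m jog '[{"dx":0,"dy":0,"dz":-0.7,"rx":0,"ry":0,"rz":0,"hand":15},{"dx":0,"dy":0,"dz":-1.2,"rx":0,"ry":0,"rz":0,"hand":15},{"dx":0,"dy":0,"dz":-1.2,"rx":0,"ry":0,"rz":0,"hand":15}]'
python3 -m jog '[{"dx":0,"dy":0,"dz":0,"rx":0,"ry":0,"rz":0,"hand":32},{"dx":0,"dy":0,"dz":0,"rx":0,"ry":0,"rz":0,"hand":40},{"dx":0,"dy":0,"dz":0,"rx":0,"ry":0,"rz":0,"hand":60},{"dx":0,"dy":0,"dz":0,"rx":0,"ry":0,"rz":0,"hand":80},{"dx":0,"dy":0,"dz":0,"rx":0,"ry":0,"rz":0,"hand":80},{"dx":0,"dy":0,"dz":0,"rx":0,"ry":0,"rz":0,"hand":80},{"dx":0,"dy":0,"dz":20,"rx":0,"ry":0,"rz":0,"hand":80},{"dx":0,"dy":0,"dz":60,"rx":0,"ry":0,"rz":0,"hand":80},{"dx":0,"dy":0,"dz":110,"rx":0,"ry":0,"rz":0,"hand":80},{"dx":0,"dy":0,"dz":160,"rx":0,"ry":0,"rz":0,"hand":80},{"dx":0,"dy":0,"dz":200,"rx":0,"ry":0,"rz":0,"hand":80},{"dx":0,"dy":0,"dz":200,"rx":0,"ry":0,"rz":0,"hand":80}]'
python3 - <<'E'
from h import *
c,a=cap('scene','s2');c2,b=cap('wrist','w6')
cv2.imwrite('pics/fin.png',np.hstack([cv2.resize(a[140:320,100:400,::-1],(500,300),interpolation=2),cv2.resize(b[:,:,::-1],(300,300))]))
E
```

```text
time: 12.7
eef_pos: [478.1, 389.3, 18.6]
orientation: [-0.0, 1.0, 0.02, 0.0]
ft_force: [-0.8, -0.5, 2.2]
grip_width: 0.277
finger_force: 30.0
time: 13.9
eef_pos: [481.0, 390.9, 225.5]
orientation: [-0.003, 1.0, 0.02, 0.006]
ft_force: [0.2, -0.2, 1.1]
grip_width: 0.865
finger_force: 0.0
```

View pics/fin.png

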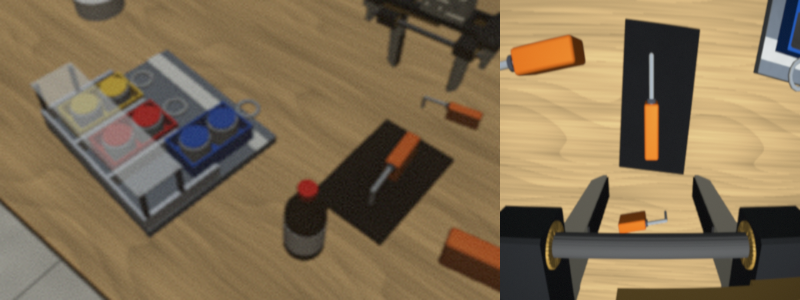

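The scene view (left half) shows the hook upright on its mat at (393,165), the blue tray level with its front wall on the band, and everything else in place.

```bash
python3 -c "
from station import env
print(env.sign_off())"
```

```text
the job is handed in; nothing more can be done
None
```

The job is handed in at about 14 s: the blue tray's front wall stands over the white band (ring measured at rack x ≈ -107.5 mm), the hook is back upright on its mat, and the last images show nothing else moved; the judge's verdict was not shown.

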